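# Load the measuring pallet with a lens set

### The arm

A 6-joint arm with a two-finger parallel gripper is mounted at the origin on the work surface. World frame = base frame: x ahead of the robot, y to its left, z up, the work surface at z = 0. Lengths are in m, angles in rad, forces in N, time in s.
With the tool pointing down it reaches from about 0.425 to 0.95 m from the base axis. Payload 3.5 kg.
Tool frame: the origin (TCP) lies midway between the tips of the shut fingers; the grasp point (between the pads) lies 19 mm behind it (ctrl.pinch_z is the distance from the TCP to the grasp point, in m); z points along the fingers, y is the line along which they close (so a half turn about z gives the same grasp; the last joint's range is limited). The gripper opens to 85 mm and grips with 20 to 120 N. Pads are 22 mm wide; open, the fingers measure 114 mm over their backs; the gripper's body (76 mm by 85 mm) begins 54 mm behind the grasp point. The pads swing forward as they close: fully open they stand 13 mm farther back than shut.
Start: joints at [1.076, 0.286, 1.577, -0, 1.279, -0.15], TCP at [0.228, 0.635, 0.231] pointing down, gripper open.
Joint ranges: [-2.77, 2.77], [-0.9, 2.22], [0.21, 2.48], [-1.53, 4.67], [0.24, 2.81], [-2.84, 2.84]. Speed limits (rad/s): [2.79, 2.79, 3.14, 3.14, 3.14, 3.14].

### API

Orientations are given as a unit quaternion [x, y, z, w].
In Python, from plant import get_state, viewer, sign_off, ctrl gives the robot as it stands. The module is installed in compiled form; this text tells all that it offers.
- The arm moves only by the shell command python3 -m handwheel 'ROWS' [FORCE]. ROWS is JSON, a list that holds one entry, the list of rows, each a list of 5 numbers: the finger opening in m, from 0 to 0.0854, then the shift along the tool's x, y, z in m, then the turn about the tool's z in degrees. In form: [[[claw, x, y, z, spin], ...]]. A call has 1 to 12 rows; each row shifts and turns the commanded pose from where the row before left it, along the tool's axes as they then stand; what a row does not reach is not made up. A row lasts 1/12 s, in which the tool goes at most 41.7 mm and 7.16 degrees, less where a joint would pass 70% of its speed; a pose out of reach is approached as far as the arm can. A call is refused whole if a number of a shift passes 0.0417 or a number of a turn 7.16, either way. A call with a gripper value outside its range is refused whole. The fingers move at their own pace and stop on an object; FORCE is the grip in N (left out, the last holds). Time passes only in rows, so rows that do not move let the fingers close. It gives the time, the measured TCP pose, the force, the opening and the grip force at its end, in the units of the state.
- get_state(): the state, without advancing time (a new reading comes with each control period).
- viewer.read_camera(name): name is "scene" or "top" or "wrist"; returns the picture (400x640x3 uint8, blue, green, red); there is no depth.
- viewer.camera_params(name): a dict with "fov_y" (degrees; the focal length in pixels is half the picture's height over the tangent of half this angle, whatever the lens; pixels are square), "cx", "cy" (the principal point, pixels), "k1" (the pictures are not rectified: a ray, as slopes to the right and down, at radius r is drawn at 1 + k1 r^2 times it, then the intrinsics apply), "xyz" and "attitude" of the camera in the world; the wrist camera has in their place "hand_eye" (4x4, takes a point from camera to tool coordinates, whose origin is the TCP and whose axes are the flange's). Camera axes: x right, y up, looking along -z (the intrinsics and any distortion apply to the point x, -y, -z); pixel columns grow to the right and rows downward; lengths in m; the calibration is good to about 2 mm. A picture is of the moment at which its call begins: read the wrist's pose just before it. camera_params takes no time and is no camera call.
- sign_off(): hands the job in; it is judged then, once.
Trained networks look in the newest picture that a camera, given by its name, has taken for a name from the list of things; names that differ only in an ending like _2 or _b are one class to them, and where a whole thing is asked for, a point or a joint stands for the part that bears it (a point fixed in the world has none). Each returns a list of dicts, best first, with "confidence" (0 to 1); they miss things now and then, are a little off and sometimes report something else, mostly with a low value. They report only what shows in the picture. A call takes as long as a camera call. They do not tell look-alikes from the thing itself.
- viewer.look_for(camera, name): "extent" ([left, top, width, height] as shares, 0 to 1, of the picture: columns of its width, rows of its height, round what is visible of it).
- viewer.outline_of(camera, name): "mask" (400x640 bool, what is visible of it) and "extent" ([left, top, width, height] as shares, 0 to 1, of the picture: columns of its width, rows of its height, round what is visible of it).
- viewer.pinpoint(camera, name): "xy" ([column, row] as shares, 0 to 1, of the picture: columns of its width, rows of its height: a listed point, or the origin of a listed thing).
The state is a dict: "time": time; "qpos": joint angles; "dq": joint speeds; "joint_efforts": joint torques, N m; "eef_pos": TCP position; "tcp_rot": TCP orientation; "contact_force": force on the tool from outside, world axes, zero at the start; "wrist_torque": the same for the moment, N m; "opening": opening from 0.0 (shut) to 1.0 (fully open); "finger_force": force on a finger pad.
Only numpy, scipy, OpenCV 4.12 (cv2) and the standard library are available. Lean on these libraries where they do the work, as an engineer would, in place of code of your own. Each camera call takes 0.05 s, during which the arm holds its last target. There are 200 camera calls.

### The job

Load the measuring pallet from the white parts tray: seat the lens cell fully home in the keyed nest, lug in the keyway, and lay the black spacer ring over its neck, flat on the flange. Lay the steel master ring flat on the glass midway between the nest and the calibration chart, and stand the tall barrel upright on the glass straight behind it (across the pallet, on the side away from the robot), with a gap of about 20 mm between the two. Set every part down without dropping it, and leave the short barrel and the brass retaining ring where they lie in the tray.

Things in the scene. Friction and masses are not known exactly. Their poses are not given: they have to be found in the camera images.
- cell: Lens cell (the only part with a lens), black, 33 mm tall, 70 g. Round steps from the bottom: spigot dia 40, 9 high; flange dia 50, 4 thick (9 to 13 up); neck dia 34 (13 to 33 up; grip here). A key lug 7 wide, white dot on top, runs the 13 mm height of spigot and flange, out to 30 mm from the axis. Origin: centre of the spigot's underside; z up; x out along the lug. Stands in the tray at any yaw.
- spacer: spacer ring: plain flat black ring, outside diameter 56 mm, bore 39 mm, 9 mm high, about 35 g. Origin: centre of its underside; z up. It passes over the cell's neck with 2.5 mm to spare all round and rests on its flange. Starts flat in the tray.
- master: master ring gauge: bright steel ring with a knurled rim, outside diameter 60 mm, bore 30 mm, 18 mm high, about 280 g. Origin: centre of its underside; z up. Starts flat in the tray.
- barrel: tall barrel: black ribbed open tube, outside diameter 46 mm, bore 38 mm, 46 mm tall (the tallest part in the tray), about 60 g. Origin: centre of its underside; z up. Starts standing in the tray.
- short_barrel: short barrel, not wanted: black ribbed open tube, outside diameter 38 mm, 22 mm tall. Origin: centre of its underside. Stays where it is in the tray.
- retainer: retaining ring, not wanted: thin brass ring with four spanner slots, outside diameter 44 mm, 5 mm high. Origin: centre of its underside. Stays where it is in the tray.
- nest: Keyed nest fixed at one end of the pallet: dark disc dia 84, 4 mm thick; on it a metal collar dia 76, top 16 mm above the glass, bore dia 43, 12 deep, with one keyway 10 mm wide cut through to the outside. Origin: bore axis, on the glass; z up; x out along the keyway. Home: flange on the collar, cell origin 7 mm over the nest's; a spacer on the flange then has its underside at 20.
- chart: calibration chart, fixed on the pallet at the other end from the nest: square plate 70 x 70 mm, 8 mm thick, white with a grid of black dots. Origin: centre of its underside, on the glass, 200 mm from the nest's origin.
- pallet: Measuring pallet, fixed: dark frame with flush pale glass, 200 mm (x) by 300 mm (y), top 20 mm above the bench, left or right of the robot's centre line, the tray on the other side. Origin: centre of its underside; z up; x to its rear edge, away from the robot; y to the robot's left. Nest and chart stand at x = -30 mm, one at y = +100 mm, the other at y = -100 mm.
- tray: white plastic parts tray, fixed: 210 mm (x) by 310 mm (y) outside, walls 34 mm high and 4 mm thick, inner floor 4 mm above the bench. Origin: centre of its underside; z up. The six parts start in it, in two rows (along y) of three, about 92 to 94 mm between centres, in any order.
Mind the look-alikes: they are no part of the job. What is shaped like the master but purple is not meant. Several things look just like the spacer: the one meant starts farthest to the robot's right.

How it is judged:
At the end, for the whole second after the job is handed in: Cell home in the nest (within 4 mm, key aligned), spacer flat on its flange (6 mm), master flat on the glass midway between nest and chart (14 mm along, 15 mm across), barrel upright behind it, centres 58 to 93 mm apart, within 22 mm of the pallet's cross centre line; all at rest (z of cell in the frame of nest between 0.004 and 0.0095 m and horizontal distance between cell and nest below 0.004 m and angle between cell's own z axis and vertical below 0.06 rad and angle between the x axis of cell and the x axis of nest, either way round below 0.15 rad and z of spacer in the frame of cell between 0.0105 and 0.0155 m and horizontal distance between spacer and cell below 0.006 m and angle between each of spacer, master, barrel's own z axis and vertical below 0.08 rad and z of master in the frame of pallet between 0.017 and 0.023 m and horizontal distance between master and nest below 0.114 m and horizontal distance between master and chart below 0.114 m and x of master in the frame of pallet between -0.045 and -0.015 m and z of barrel in the frame of pallet between 0.017 and 0.023 m and x of barrel in the frame of pallet above 0.02 m and y of barrel in the frame of pallet between -0.022 and 0.022 m and horizontal distance between barrel and master between 0.058 and 0.093 m and linear speed of each of cell, spacer, master, barrel below 0.02 m/s); the robot touches nothing.
It fails at once if the short barrel is shifted by more than 20 mm or tipped over (distance of short_barrel from where it was at the start of the episode above 0.02 m or angle between short_barrel's own z axis and vertical above 0.5 rad).
It fails at once if the retaining ring is shifted by more than 20 mm or tipped over (distance of retainer from where it was at the start of the episode above 0.02 m or angle between retainer's own z axis and vertical above 0.5 rad).
It fails at once if one of the four parts is dropped, thrown or knocked: out of the fingers and moving faster than 0.7 m/s ((linear speed of cell above 0.7 m/s and contact force between the fingers and cell below 0.1 N) or (linear speed of spacer above 0.7 m/s and contact force between the fingers and spacer below 0.1 N) or (linear speed of master above 0.7 m/s and contact force between the fingers and master below 0.1 N) or (linear speed of barrel above 0.7 m/s and contact force between the fingers and barrel below 0.1 N)).
It also fails if it takes over 106 s, if anything falls off the work surface, if the arm or the gripper's body presses on something with over 40 N, if the wrist force passes 120 N, or if a joint passes its speed limit or range.

## Working session

There is one attempt and no reset: what is moved stays moved. The work goes in short steps, Python scripts to look and compute and a shell command to move; the robot and the scene stay as the last step left them, time stands still between calls to the robot, and variables do not carry over. Pictures are saved under pics/ and viewed, at most 14 in all, crops included, and the job is handed in when it is done.

```bash
mkdir -p pics; cat > h.py <<'E'
import numpy as np, cv2
from scipy.spatial.transform import Rotation as R
from plant import get_state, viewer, sign_off, ctrl
def cam(name, st=None):
    p=viewer.camera_params(name)
    f=200/np.tan(np.radians(p["fov_y"])/2)
    if "hand_eye" in p:
        st=st or get_state(); H=np.array(p["hand_eye"]); T=np.eye(4)
        T[:3,:3]=R.from_quat(st["tcp_rot"]).as_matrix(); T[:3,3]=st["eef_pos"]; T=T@H
    else:
        T=np.eye(4); a=np.array(p["attitude"]); T[:3,:3]=a if a.shape==(3,3) else R.from_quat(a).as_matrix(); T[:3,3]=p["xyz"]
    return f,p["cx"],p["cy"],p["k1"],T
def proj(c,P):
    f,cx,cy,k,T=c; q=(np.atleast_2d(P)-T[:3,3])@T[:3,:3]
    s=np.c_[q[:,0]/-q[:,2],q[:,1]/q[:,2]]; s=s*(1+k*(s**2).sum(1,keepdims=True))
    return s*f+[cx,cy]
def ray(c,uv,z):
    f,cx,cy,k,T=c; d=(np.atleast_2d(uv)-[cx,cy])/f; s=d.copy()
    for _ in range(20): s=d/(1+k*(s**2).sum(1,keepdims=True))
    v=np.c_[s[:,0],-s[:,1],-np.ones(len(s))]@T[:3,:3].T
    return T[:3,3]+v*((z-T[2,3])/v[:,2])[:,None]
def shot(name,fn=None):
    st=get_state(); im=viewer.read_camera(name); c=cam(name,st)
    if fn: cv2.imwrite("pics/"+fn,im)
    return im,c
E
python3 - <<'E'
from h import *
for n in("top","scene"):
    im,c=shot(n,n+"1.png"); print(n,viewer.camera_params(n))
    if n=="top":
        for o in "cell spacer master barrel short_barrel retainer nest chart pallet tray".split():
            for d in viewer.pinpoint(n,o)[:4]:
                uv=np.array(d["xy"])*[640,400]; print(o,round(d["confidence"],2),uv.round(),ray(c,uv,.02 if o in("nest","chart") else .004).round(3)[0])
print(viewer.camera_params("wrist"),get_state()["tcp_rot"])
E
```

```text
top {'fov_y': 43.3394941949114, 'cx': 321.557397498954, 'cy': 199.34816765455602, 'k1': -0.028013895875732293, 'xyz': array([0.41727343, 0.04767703, 1.16864155]), 'attitude': array([ 0.03911705, -0.03348377, -0.70273114,  0.70958977])}
cell 0.87 [303. 172.] [0.602 0.103 0.004]
cell 0.63 [431. 194.] [ 0.553 -0.197  0.004]
spacer 0.65 [217. 165.] [0.615 0.304 0.004]
spacer 0.64 [265. 168.] [0.611 0.192 0.004]
spacer 0.56 [297. 211.] [0.51  0.115 0.004]
spacer 0.48 [166. 150.] [0.651 0.426 0.004]
master 0.9 [301. 260.] [0.396 0.103 0.004]
master 0.65 [297. 213.] [0.506 0.114 0.004]
barrel 0.47 [260. 208.] [0.516 0.201 0.004]
short_barrel 0.47 [218. 203.] [0.527 0.298 0.004]
retainer 0.42 [263. 168.] [0.61  0.195 0.004]
nest 0.67 [393. 208.] [ 0.518 -0.106  0.02 ]
chart 0.68 [479. 209.] [ 0.516 -0.304  0.02 ]
pallet 0.86 [432. 194.] [ 0.553 -0.199  0.004]
scene {'fov_y': 55.065123306157865, 'cx': 316.9324065062375, 'cy': 199.47046019734861, 'k1': -0.06953417093002741, 'xyz': array([1.18763974, 0.14354125, 0.84380173]), 'attitude': array([0.22373597, 0.2590235 , 0.69429578, 0.63308957])}
{'fov_y': 69.47468682973063, 'cx': 318.83173711434165, 'cy': 197.47818967447387, 'k1': -0.029546251260138295, 'hand_eye': array([[-3.12577519e-04,  9.45961067e-01,  3.24280066e-01,
         8.31886923e-02],
       [ 9.99999097e-01, -1.28057984e-04,  1.33747075e-03,
         2.08435421e-04],
       [ 1.30672191e-03,  3.24280191e-01, -9.45960174e-01,
        -1.43014293e-01],
       [ 0.00000000e+00,  0.00000000e+00,  0.00000000e+00,
         1.00000000e+00]])} [ 1.71550053e-01  9.85175405e-01 -2.53150188e-07 -2.89914096e-06]
```

```bash
python3 - <<'E'
import cv2
im=cv2.imread("pics/top1.png"); cv2.imwrite("pics/top1c.png",cv2.resize(im[110:290,130:530],(800,360),interpolation=cv2.INTER_CUBIC))
E
```

```text
(no output)
```

View pics/top1c.png

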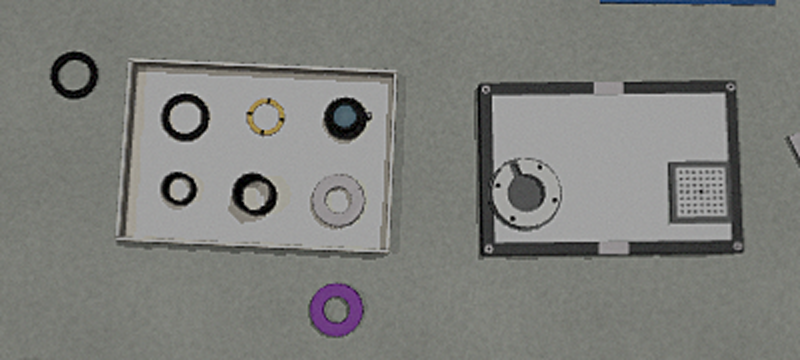

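View pics/scene1.png

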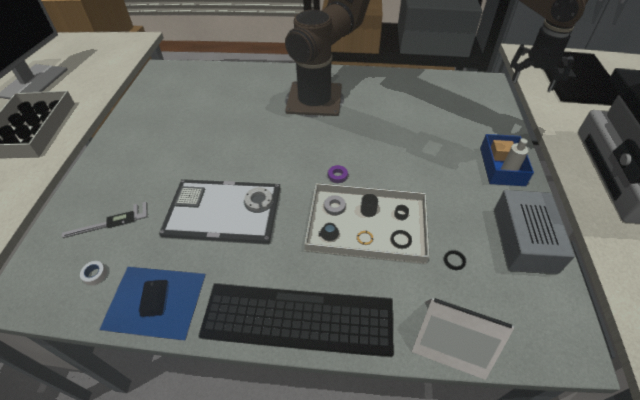

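Candidates, by crop pixel in top1c:
- **Spacer:** ring in the tray at (185,117), and a ring outside the tray at (74,75), farther left. I take the tray one because it is farther right.
- **Master:** steel ring at (337,200) in the tray. The purple ring at (335,309) is not meant.
- **Cell:** (346,118), lug pointing right.
- **Barrels:** tall one at (255,195), short one at (179,188).
- **Nest:** (526,193), keyway pointing up and slightly left. The chart is at (699,191).

Next I align the tool to the world axes and go over the cell.

```bash
python3 -m handwheel '[[[0.0854,0,0,0,-6.58],[0.0854,0,0,0,-6.58],[0.0854,0,0,0,-6.58],[0.0854,-0.02,-0.03,0,0],[0.0854,-0.02,-0.03,0,0],[0.0854,-0.02,-0.03,0,0],[0.0854,-0.02,-0.03,0,0],[0.0854,-0.02,-0.03,0,0],[0.0854,-0.02,-0.03,0,0],[0.0854,-0.02,-0.03,0,0],[0.0854,-0.02,-0.03,0,0],[0.0854,-0.02,-0.03,0,0]]]'
python3 -m handwheel '[[[0.0854,-0.02,-0.03,0,0],[0.0854,-0.02,-0.03,0,0],[0.0854,-0.02,-0.03,0,0],[0.0854,-0.02,-0.03,0,0],[0.0854,-0.02,-0.03,0,0],[0.0854,-0.02,-0.03,0,0],[0.06,-0.025,-0.03,0,0],[0.06,-0.025,-0.03,0,0],[0.06,-0.015,-0.02,0,0],[0.06,0,0,0,0],[0.06,0,0,0,0]]]'
python3 - <<'E'
from h import *
s=get_state();print(s["eef_pos"],s["qpos"],R.from_quat(s["tcp_rot"]).as_matrix().round(4))
im,c=shot("wrist","w1.png")
for o in "cell spacer master barrel short_barrel retainer nest".split():
    for d in viewer.pinpoint("wrist",o)[:3]:
        uv=np.array(d["xy"])*[640,400]; print(o,round(d["confidence"],2),uv.round(),ray(c,uv,.004).round(4)[0])
E
```

```text
time: 1.6
eef_pos: [0.4088, 0.3637, 0.2317]
tcp_rot: [0.0, 1.0, 0.0, 0.0]
contact_force: [0.6, 0.3, 0.5]
opening: 0.996
finger_force: 0.0
time: 2.52
eef_pos: [0.5935, 0.104, 0.2311]
tcp_rot: [0.001, 1.0, 0.0, -0.0]
contact_force: [-0.4, 0.4, -0.6]
opening: 0.704
finger_force: 0.0
[0.59349475 0.10396775 0.2311455 ] [ 5.02184174e-03  1.29018595e-01  1.76090072e+00  3.63306777e-04
  1.25215276e+00 -1.56295866e+00] [[-1.0e+00  2.9e-03 -5.0e-04]
 [ 2.9e-03  1.0e+00  3.0e-04]
 [ 5.0e-04  3.0e-04 -1.0e+00]]
cell 0.55 [321. 175.] [0.6062 0.1063 0.004 ]
spacer 0.76 [547. 209.] [0.6544 0.4226 0.004 ]
spacer 0.71 [144. 109.] [ 0.5202 -0.1134  0.004 ]
spacer 0.61 [460. 177.] [0.6086 0.2918 0.004 ]
master 0.81 [326.  97.] [0.5082 0.1124 0.004 ]
barrel 0.86 [399. 107.] [0.5192 0.2031 0.004 ]
short_barrel 0.96 [470. 110.] [0.5231 0.2914 0.004 ]
short_barrel 0.68 [146. 111.] [ 0.5227 -0.1112  0.004 ]
retainer 0.68 [390. 174.] [0.6044 0.197  0.004 ]
retainer 0.33 [462. 173.] [0.6036 0.2937 0.004 ]
nest 0.67 [149. 107.] [ 0.5182 -0.1065  0.004 ]
```

View pics/w1.png

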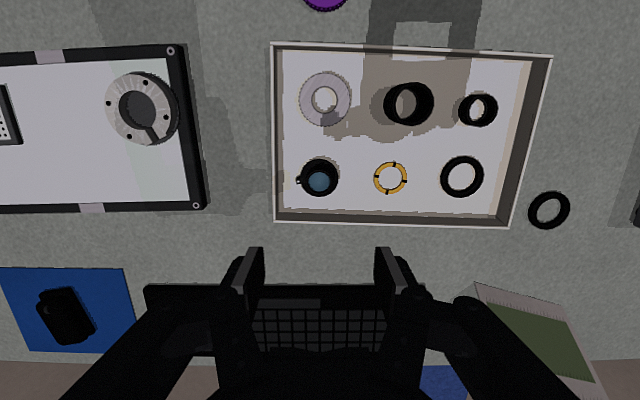

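The picture shows the cell at (320,176) with its lug to the left, the retainer at (391,177), the spacer at (462,176) and the master at (325,98). The tall barrel is at (408,103), the short barrel at (479,109), and the nest at (143,107) with its keyway pointing down and right. I pre-rotate by 90° and go lower over the cell.

```bash
python3 -m handwheel '[[[0.06,0,0,0,7],[0.06,0,0,0,7],[0.06,0,0,0,7],[0.06,0,0,0,7],[0.06,0,0,0,7],[0.06,0,0,0,7],[0.06,0,0,0,7],[0.06,0,0,0,7],[0.06,0,0,0,7],[0.06,0,0,0,7],[0.06,0,0,0,7],[0.06,0,0,0,7]]]'
python3 -m handwheel '[[[0.06,0,0,0,6],[0.06,0,0.006,0.025,0],[0.06,0,0,0.03,0],[0.06,0,0,0.03,0],[0.06,0,0,0.015,0],[0.06,0,0,0,0],[0.06,0,0,0,0],[0.06,0,0,0,0]]]'
python3 - <<'E'
from h import *
s=get_state();print(s["eef_pos"],s["qpos"][5],R.from_quat(s["tcp_rot"]).as_matrix().round(4))
im,c=shot("wrist","w2.png")
for d in viewer.pinpoint("wrist","cell")[:2]:
    uv=np.array(d["xy"])*[640,400]; print(round(d["confidence"],2),uv.round(),ray(c,uv,.004).round(4)[0])
for z,r in((.037,.017),(.017,.025)):
    t=np.linspace(0,6.28,60); 
    P=np.c_[.606+r*np.cos(t),.106+r*np.sin(t),0*t+z]
    for u in proj(c,P): cv2.circle(im,tuple(int(v) for v in u.round()),1,(0,255,0) if z>.02 else (0,0,255),-1)
cv2.imwrite("pics/w2o.png",im)
E
```

```text
time: 3.92
eef_pos: [0.5928, 0.1057, 0.2314]
tcp_rot: [0.671, 0.741, 0.0, 0.0]
contact_force: [-0.3, 0.7, -0.2]
opening: 0.704
finger_force: 0.0
time: 4.58
eef_pos: [0.6, 0.1054, 0.1331]
tcp_rot: [0.707, 0.707, 0.001, 0.001]
contact_force: [0.3, -0.2, 0.3]
opening: 0.698
finger_force: 0.0
[0.60003917 0.10544201 0.1331196 ] 0.007436486190682509 [[-1.0e-04  1.0e+00  2.9e-03]
 [ 1.0e+00  1.0e-04  0.0e+00]
 [ 0.0e+00  2.9e-03 -1.0e+00]]
0.87 [324. 191.] [0.6058 0.1024 0.004 ]
```

View pics/w2o.png

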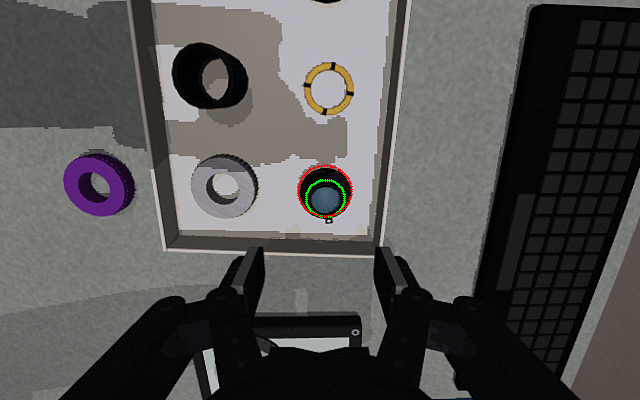

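The picture shows the cell at (325,197) with the lug dot at (328,220), the master at (223,185), and the model circles nearly on the cell. I'll fit the silhouette for an exact pose.

```bash
cat >> h.py <<'E'
from scipy.optimize import minimize
TT=np.linspace(0,2*np.pi,72,endpoint=False)
def disc(x,y,r,z0,z1): return np.vstack([np.c_[x+r*np.cos(TT),y+r*np.sin(TT),0*TT+z] for z in(z0,z1)])
def cellparts(x,y,a,z):
    lug=np.array([[u,v,w] for u in(0,.030) for v in(-.0035,.0035) for w in(0,.013)])
    lug[:,:2]=lug[:,:2]@R.from_euler("z",a).as_matrix()[:2,:2].T; lug+=[x,y,z]
    return [disc(x,y,.02,z,z+.009),disc(x,y,.025,z+.009,z+.013),disc(x,y,.017,z+.013,z+.033),lug]
def rings(R_,h): return lambda x,y,a,z:[disc(x,y,R_,z,z+h)]
def fit(c,mask,parts,z,x0,yaw=True,s=4):
    ys,xs=np.nonzero(mask); o=np.array([xs.min()-10,ys.min()-10]); wh=(np.array([xs.max(),ys.max()])-o+11)
    M=cv2.resize(mask[o[1]:o[1]+wh[1],o[0]:o[0]+wh[0]].astype(np.uint8)*255,None,fx=s,fy=s)>127
    def cost(p):
        I=np.zeros(M.shape,np.uint8)
        for P in parts(p[0],p[1],p[2] if yaw else 0,z):
            h=cv2.convexHull(((proj(c,P)-o+.5)*s-.5).astype(np.float32)); cv2.fillConvexPoly(I,(h*16).round().astype(np.int32),1,shift=4)
        I=I>0; return 1-(I&M).sum()/max((I|M).sum(),1)
    d=[.005,.005]+([.25] if yaw else []); x0=np.array(x0[:len(d)],float)
    sim=np.vstack([x0]+[x0+np.eye(len(d))[i]*d[i] for i in range(len(d))])
    r=minimize(cost,x0,method="Nelder-Mead",options=dict(initial_simplex=sim,xatol=1e-5,fatol=1e-5)); return r.x,r.fun
def fillm(m):
    k,_=cv2.findContours(m.astype(np.uint8),cv2.RETR_EXTERNAL,cv2.CHAIN_APPROX_NONE); k=max(k,key=cv2.contourArea)
    I=np.zeros(m.shape,np.uint8); cv2.drawContours(I,[k],-1,1,-1); return I>0
E
python3 - <<'E'
from h import *
im,c=shot("wrist"); s=get_state()
d=viewer.outline_of("wrist","cell")[0]; print(d["confidence"],d["extent"])
m=fillm(d["mask"]); x,f=fit(c,m,cellparts,.004,[.605,.105,-1.55]); print(x,np.degrees(x[2]),f)
ov=im.copy(); k,_=cv2.findContours(m.astype(np.uint8),0,1); cv2.drawContours(ov,k,-1,(0,255,255),1)
for P in cellparts(*x,.004): cv2.polylines(ov,[cv2.convexHull(proj(c,P).round().astype(np.int32))],True,(0,255,0),1)
a=cv2.resize(im[150:240,280:370],(380,380),interpolation=2);b=cv2.resize(ov[150:240,280:370],(380,380),interpolation=0)
cv2.imwrite("pics/w3.png",np.hstack([a,b]))
E
```

```text
0.59 [0.475, 0.163, 0.0753, 0.1305]
[ 0.605  0.105 -1.55 ] -88.8084582452776 1.0
```

View pics/w3.png

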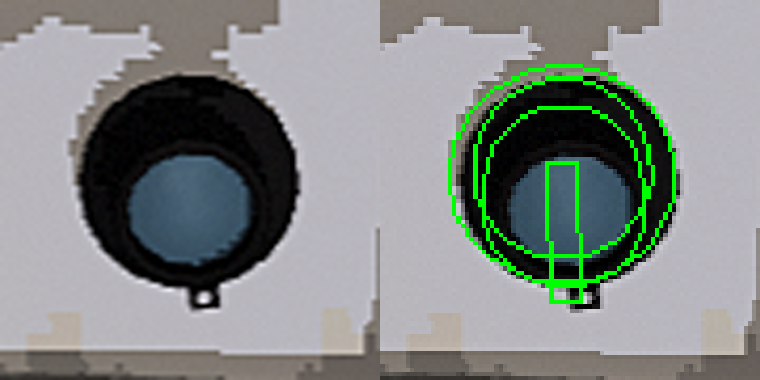

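The close crop shows the cell with its lens and the lug dot pointing down and slightly right. The network's mask had landed on the retainer, so I'll use a darkness mask here instead.

```bash
cat >> h.py <<'E'
def dark(im,u,v,r,t=62):
    g=im.max(2); m=np.zeros(g.shape,bool); m[v-r:v+r,u-r:u+r]=(g<t)[v-r:v+r,u-r:u+r]
    n,l,st,_=cv2.connectedComponentsWithStats(m.astype(np.uint8)); return fillm(l==1+np.argmax(st[1:,4]))
E
python3 - <<'E'
from h import *
im=cv2.imread("pics/w2.png"); c=cam("wrist")
for t in(50,70,90):
    m=dark(im,325,195,40,t); x,f=fit(c,m,cellparts,.004,[.605,.105,-1.55]); print(t,m.sum(),x,np.degrees(x[2]),f)
E
```

```text
50 2057 [ 0.606446    0.10304104 -1.44221396] -82.63277330586966 0.0551072566981593
70 2082 [ 0.60668274  0.10306654 -1.43367565] -82.14356417585617 0.04493543758967
90 2122 [ 0.60651755  0.10310799 -1.4302292 ] -81.94609684087314 0.03054418458191399
```

```bash
python3 -m handwheel '[[[0.06,-0.0024,0.0065,0.02,0],[0.06,0,0,0.035,0],[0.06,0,0,0.035,0],[0.06,0,0,0.02,0],[0.06,0,0,0.005,0],[0.06,0,0,0,0],[0.03,0,0,0,0],[0.03,0,0,0,0],[0.03,0,0,0,0],[0.03,0,0,0,0],[0.03,0,0,0,0],[0.03,0,0,0,0]]]' 40; python3 -c "
from plant import get_state as g;s=g();print(s['eef_pos'],s['finger_force'],s['opening'])"
```

```text
time: 5.78
eef_pos: [0.6078, 0.1028, 0.0193]
tcp_rot: [0.707, 0.707, 0.002, 0.002]
contact_force: [-0.2, 0.3, 6.2]
opening: 0.378
finger_force: 40.4
[0.60780594 0.10281226 0.01934389] 40.36166642792523 0.3780937469031784
```

```bash
python3 -m handwheel '[[[0.03,0,0,-0.015,0],[0.03,0,0,-0.03,0],[0.03,0,0,-0.035,0],[0.03,0,0,-0.035,0],[0.03,-0.025,-0.005,-0.01,0],[0.03,-0.035,-0.006,0,0],[0.03,-0.035,-0.006,0,0],[0.03,-0.035,-0.006,0,0],[0.03,-0.035,-0.006,0,0],[0.03,-0.03,-0.006,0,0],[0.03,-0.015,-0.003,0,0],[0.03,0,0,0,-6]]]'
python3 -m handwheel '[[[0.03,0,0,0,-7],[0.03,0,0,0,-7],[0.03,0,0,0,-7],[0.03,0,0,0,-7],[0.03,0,0,0,-7],[0.03,0,0,0,-7],[0.03,0,0,0,-7],[0.03,0,0,0,-7],[0.03,0,0,0,-7],[0.03,0,0,0,-7],[0.03,0,0,0,-7],[0.03,0,0,0,-7]]]'
python3 -m handwheel '[[[0.03,0,0,0,-7],[0.03,0,0,0,-7],[0.03,0,0,0,0],[0.03,0,0,0,0],[0.03,0,0,0,0]]]'
python3 - <<'E'
from h import *
s=get_state();print(s["eef_pos"],s["qpos"][5],s["opening"],s["finger_force"],R.from_quat(s["tcp_rot"]).as_euler("ZYX",degrees=True))
im,c=shot("wrist","w4.png")
d=viewer.outline_of("wrist","nest"); print([(e["confidence"],e["extent"]) for e in d])
if d:
    np.save("nm.npy",d[0]["mask"]); m=fillm(d[0]["mask"])
    P=lambda x,y,a,z:[disc(x,y,.042,z,z+.004),disc(x,y,.038,z+.004,z+.016)]
    x,f=fit(c,m,P,.02,[.518,-.106],yaw=False); print(x,f)
E
```

```text
time: 6.78
eef_pos: [0.5668, -0.1106, 0.1418]
tcp_rot: [0.67, 0.742, -0.0, 0.001]
contact_force: [0.4, -1.0, -0.5]
opening: 0.381
finger_force: 40.0
time: 7.78
eef_pos: [0.5673, -0.1071, 0.1416]
tcp_rot: [-0.003, 1.0, -0.0, 0.0]
contact_force: [0.0, 0.2, -0.4]
opening: 0.379
finger_force: 40.0
time: 8.2
eef_pos: [0.5674, -0.1072, 0.1415]
tcp_rot: [-0.12, 0.993, -0.0, 0.0]
contact_force: [-0.1, 0.2, -0.4]
opening: 0.377
finger_force: 40.0
[ 0.56735971 -0.10717371  0.14147703] -2.1746793320667956 0.37702213127605183 40.02538591157645 [-1.66161209e+02  7.98615401e-03 -1.79994396e+02]
[(0.7, [0.4561, 0.2332, 0.1402, 0.2463])]
[ 0.52000161 -0.10322589] 0.022285443338074917
```

View pics/w4.png

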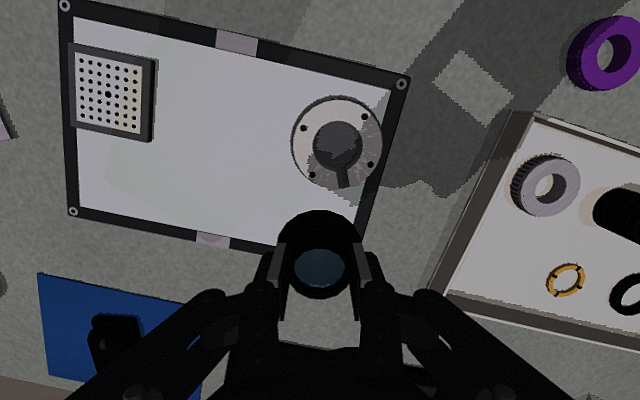

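The picture shows the nest at (340,142) with the keyway toward (344,178), and the held cell at (320,260), its lug hidden on the far side. I'll measure the keyway angle.

```bash
cat >> h.py <<'E'
def topview(im,c,x,y,z,w=.05,n=400):
    g=(np.arange(n)+.5)/n*2*w-w; X,Y=np.meshgrid(x+g[::-1],y+g[::-1],indexing="ij")  # up=+X, left=+Y
    uv=proj(c,np.c_[X.ravel(),Y.ravel(),0*X.ravel()+z]).reshape(n,n,2).astype(np.float32)
    return cv2.remap(im,uv[...,0],uv[...,1],cv2.INTER_LINEAR)
def polar(im,c,x,y,z,rr,aa):
    A,Q=np.meshgrid(np.radians(aa),rr); uv=proj(c,np.c_[(x+Q*np.cos(A)).ravel(),(y+Q*np.sin(A)).ravel(),0*A.ravel()+z]).reshape(*A.shape,2).astype(np.float32)
    return cv2.remap(cv2.cvtColor(im,6),uv[...,0],uv[...,1],1)
E
python3 - <<'E'
from h import *
im=cv2.imread("pics/w4.png"); c=cam("wrist"); x,y=.5200,-.1032
rr=np.array([.024,.027,.030,.033,.036]); print(polar(im,c,x,y,.036,rr,np.arange(-10,60,2)))
a=topview(im,c,x,y,.036); cv2.circle(a,(200,200),152,(0,255,0),1); cv2.circle(a,(200,200),86,(0,255,0),1)
cv2.imwrite("pics/w4t.png",a)
E
```

```text
[[ 98  98  87  85  90  94  97  94  94  94  95  71  39  30  33  34  33  31
   26  26  27  24  21  52  83  95 103 104  98  90  88  89  89  91 106]
 [ 88  89  99 110 104  91  87  90  89  89  89  83  54  33  30  31  31  32
   29  26  25  20  39  84  90  89  89  91  88  96 106 101  96 109 107]
 [ 87  86  87  93  91  92  92  91  89  89  88  91  77  37  29  32  31  31
   25  23  23  20  70  93  91  89  89  89  88  92 100 102 103  90  88]
 [ 88  87  86  87  86  90  88  86  87  87  86  87  83  48  30  30  32  31
   27  23  25  28  81  92  89  87  89  85 101 108 103  91  88  89  88]
 [ 84  86  85  86  86  87  86  87  86  88  87  86  90  70  29  30  33  32
   32  32  28  51  90  88  87  86  88  86  95  93  87  88  89  90  89]]
```

View pics/w4t.png

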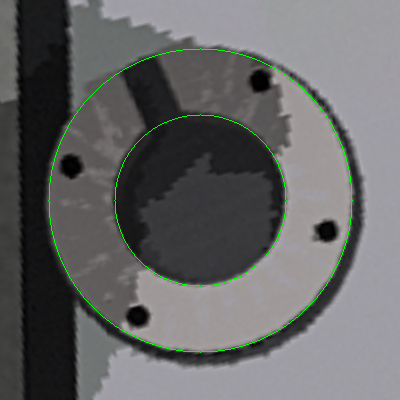

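```bash
python3 - <<'E'
from h import *
st=dict(eef_pos=np.array([0.60003917,0.10544201,0.1331196]),tcp_rot=R.from_matrix([[-1e-4,1,2.9e-3],[1,1e-4,0],[0,2.9e-3,-1]]).as_quat())
c=cam("wrist",st); im=cv2.imread("pics/w2.png")
w=im[214:226,320:336].min(2).astype(float)
ys,xs=np.mgrid[214:226,320:336]; print(w.astype(int))
m=dark(im,325,195,40,90)
# dot: bright pixels inside filled dark mask
b=m[214:226,320:336]&(w>90); u=[(xs*w)[b].sum()/w[b].sum(),(ys*w)[b].sum()/w[b].sum()]
x,f=fit(c,m,cellparts,.004,[.605,.105,-1.4]); p=ray(c,u,.017)[0]; d=p[:2]-x[:2]
print(u,p,x,np.degrees(np.arctan2(d[1],d[0])),np.hypot(*d),f)
E
```

```text
[[  0   0   0   0   0   0   0   0   0   0   0   1   7  11  17   6]
 [ 14   6   5   4   0   3   0   0   2   9  16  16  12   5   0   0]
 [ 10  13  19  19  16  18  19  20  17  10  13   4   0   0   0  65]
 [  0   0   0   0   2   3   9  10   6   2   6   0  71 136 193 204]
 [107  84  53  30  39  13   0   0   0   0   1   0 180 207 192 187]
 [198 202 206 210 181  77   0   4  80  72  17   0 107 179 184 182]
 [185 186 186 191 206 107   0 150 206 223 125   1 115 182 187 183]
 [183 182 182 184 199 100   0 178 212 214 118   0  57 169 187 182]
 [181 182 183 187 196 109   0  10  61  78  27   0  54 166 188 183]
 [183 179 180 182 191 125  44  68  79  79 126 142 180 191 184 182]
 [182 180 180 181 186 190 198 200 197 200 194 189 186 184 182 182]
 [179 181 182 181 182 184 184 186 185 185 183 182 183 181 179 182]]
[np.float64(328.4172510518934), np.float64(220.50631136044882)] [0.60936038 0.0761899  0.017     ] [ 0.60564285  0.10340251 -1.4292975 ] -82.2209482588513 0.027465356824185317 0.032747102152686614
```

Keyway yaw is 24.3° and the lug is at 21.7°, so spin -2.6°. I hover above the nest and check.

```bash
python3 -m handwheel '[[[0.03,0,0,0,-2.6],[0.03,0.02,0.0085,0,0],[0.03,0.0244,0.01,0,0],[0.03,0,0,0.025,0],[0.03,0,0,0.03,0],[0.03,0,0,0.02,0],[0.03,0,0,0.005,0],[0.03,0,0,0,0],[0.03,0,0,0,0],[0.03,0,0,0,0]]]'
python3 - <<'E'
from h import *
s=get_state();e=s["eef_pos"];print(e,s["qpos"][5],R.from_quat(s["tcp_rot"]).as_euler("ZYX",degrees=True))
im,c=shot("wrist","w5.png")
ov=im.copy()
for P in [disc(.52,-.1032,.042,.02,.024),disc(.52,-.1032,.038,.036,.036),disc(.52,-.1032,.0215,.036,.036)]: cv2.polylines(ov,[cv2.convexHull(proj(c,P).round().astype(np.int32))],True,(0,255,0),1)
for P in cellparts(e[0]+.0004,e[1]-.0012,np.radians(24.3),e[2]-.0153): cv2.polylines(ov,[cv2.convexHull(proj(c,P).round().astype(np.int32))],True,(0,0,255),1)
f=lambda i:cv2.resize(i[170:330,240:400],(400,400),interpolation=2)
cv2.imwrite("pics/w5o.png",np.hstack([f(im),f(ov)]))
E
```

```text
time: 9.13
eef_pos: [0.521, -0.1027, 0.0631]
tcp_rot: [-0.144, 0.99, -0.001, 0.001]
contact_force: [0.6, -1.0, -1.3]
opening: 0.375
finger_force: 40.0
[ 0.52102198 -0.10272545  0.06309448] -2.2458212556695036 [-1.63429048e+02  1.44735177e-01 -1.79883130e+02]
```

View pics/w5o.png

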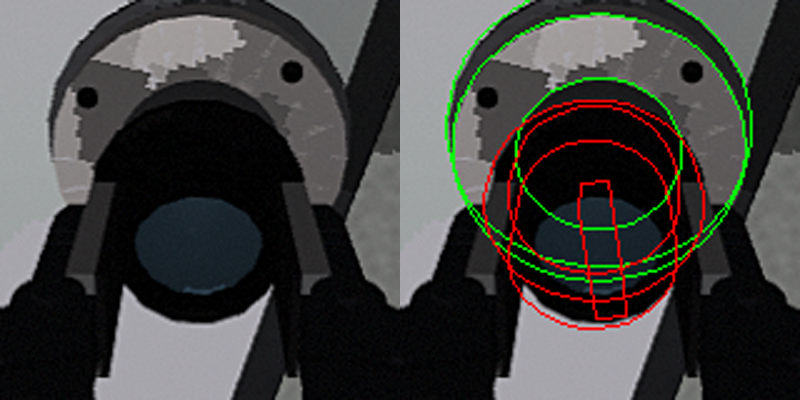

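The picture shows the held cell's flange arc centred at crop column ~198 and the nest bore centre at ~198. Along tool x only ~0.7 mm is missing. I go down in steps and watch the force.

```bash
python3 -m handwheel '[[[0.03,0.0007,0,0.006,0],[0.03,0,0,0.003,0],[0.03,0,0,0.002,0],[0.03,0,0,0.002,0],[0.03,0,0,0,0],[0.03,0,0,0,0]]]'; python3 -c "
from plant import get_state as g;s=g();print(s['eef_pos'],s['contact_force'],s['wrist_torque'])"
```

```text
time: 9.68
eef_pos: [0.5191, -0.1024, 0.0482]
tcp_rot: [-0.144, 0.99, -0.0, 0.0]
contact_force: [0.9, 0.6, -1.3]
opening: 0.376
finger_force: 40.0
[ 0.51906553 -0.10243151  0.04823539] [ 0.9123213   0.63673114 -1.25612872] [-0.00482343 -0.14825589  0.04015136]
```

```bash
python3 -m handwheel '[[[0.03,0,0,0.002,0],[0.03,0,0,0.002,0],[0.03,0,0,0.001,0],[0.03,0,0,0.0005,0],[0.03,0,0,0,0],[0.03,0,0,0,0],[0.03,0,0,0,0]]]'; python3 -c "
from plant import get_state as g;s=g();print(s['eef_pos'],s['contact_force'],s['wrist_torque'])"
```

```text
time: 10.27
eef_pos: [0.5192, -0.1025, 0.0429]
tcp_rot: [-0.144, 0.99, -0.0, 0.0]
contact_force: [1.8, -0.6, -1.3]
opening: 0.378
finger_force: 40.0
[ 0.51915801 -0.10245972  0.04293069] [ 1.84960215 -0.58565538 -1.26301834] [ 0.02552069 -0.34237169 -0.01789314]
```

```bash
python3 -m handwheel '[[[0.03,0,0,0.001,0],[0.03,0,0,0,0],[0.03,0,0,0,0],[0.05,0,0,0,0],[0.05,0,0,0,0],[0.055,0,0,0,0],[0.06,0,0,-0.005,0],[0.06,0,0,-0.02,0],[0.06,0,0,-0.025,0],[0.06,0,0,-0.03,0],[0.06,0,0,0,0],[0.06,0,0,0,0]]]'
python3 - <<'E'
from h import *
s=get_state();e=s["eef_pos"];print(e,s["contact_force"],s["qpos"][5],R.from_quat(s["tcp_rot"]).as_euler("ZYX",degrees=True))
im,c=shot("wrist","w6.png"); cc=proj(c,[.52,-.1032,.05])[0].astype(int)
m=dark(im,*cc,45,70); 
ov=im.copy()
for P in [disc(.52,-.1032,.038,.036,.036)]: cv2.polylines(ov,[cv2.convexHull(proj(c,P).round().astype(np.int32))],True,(0,255,0),1)
for P in cellparts(.52,-.1032,np.radians(24.3),.027): cv2.polylines(ov,[cv2.convexHull(proj(c,P).round().astype(np.int32))],True,(0,0,255),1)
f=lambda i:cv2.resize(i[cc[1]-60:cc[1]+70,cc[0]-65:cc[0]+65],(400,400),interpolation=2)
cv2.imwrite("pics/w6o.png",np.hstack([f(im),f(ov)]))
E
```

```text
time: 11.27
eef_pos: [0.5203, -0.1029, 0.1243]
tcp_rot: [-0.144, 0.99, -0.001, 0.002]
contact_force: [0.3, 0.6, -0.4]
opening: 0.705
finger_force: 0.0
[ 0.52034766 -0.10294281  0.12434208] [ 0.30074724  0.61242698 -0.40998165] -2.2469416682302303 [-163.41086263    0.21791287 -179.81934326]
```

View pics/w6o.png

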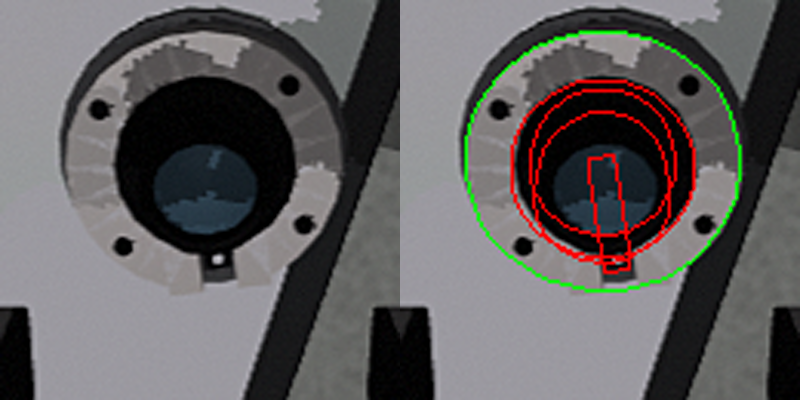

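The picture shows the cell home: flange on the collar and the lug with its white dot at crop (217,262) inside the keyway. Next is the spacer.

```bash
python3 -m handwheel '[[[0.068,0,0,-0.01,5.5],[0.068,0,0,0,5.5],[0.068,0,0,0,5.6],[0.068,-0.005,0.022,0,0],[0.068,-0.009,0.04,0,0],[0.068,-0.009,0.04,0,0],[0.068,-0.009,0.04,0,0],[0.068,-0.009,0.04,0,0],[0.068,-0.009,0.04,0,0],[0.068,-0.009,0.04,0,0],[0.068,-0.009,0.04,0,0],[0.068,-0.009,0.04,0,0]]]'
python3 -m handwheel '[[[0.068,-0.01,0.036,0,0],[0.068,-0.01,0.02,0,0],[0.068,0,0,0,0],[0.068,0,0,0,0],[0.068,0,0,0,0]]]'
python3 - <<'E'
from h import *
s=get_state();e=s["eef_pos"];print(e,s["opening"],R.from_quat(s["tcp_rot"]).as_euler("ZYX",degrees=True))
im,c=shot("wrist","w7.png")
for d in viewer.look_for("wrist","spacer"): print(d)
u=proj(c,[.608,.294,.008])[0].astype(int); print(u)
for t in(50,70,90):
    m=dark(im,*u,70,t); x,f=fit(c,m,rings(.028,.009),.004,[.608,.294],yaw=False); print(t,m.sum(),x,f)
E
```

```text
time: 12.32
eef_pos: [0.5947, 0.2414, 0.1294]
tcp_rot: [0.0, 1.0, -0.001, -0.002]
contact_force: [1.1, -1.2, -0.7]
opening: 0.797
finger_force: 0.0
time: 12.73
eef_pos: [0.6148, 0.2947, 0.1298]
tcp_rot: [0.0, 1.0, -0.001, -0.002]
contact_force: [0.1, 0.5, 0.2]
opening: 0.794
finger_force: 0.0
[0.61484833 0.29471634 0.12984801] 0.7939308785956772 [ 179.98156544   -0.19954622 -179.91228963]
{'extent': [0.655, 0.515, 0.0883, 0.1267], 'confidence': 0.81}
[318 183]
50 2633 [0.60740739 0.29100826] 0.05668152195821108
70 2525 [0.608 0.294] 1.0
90 3465 [0.608 0.294] 1.0
```

View pics/w7.png

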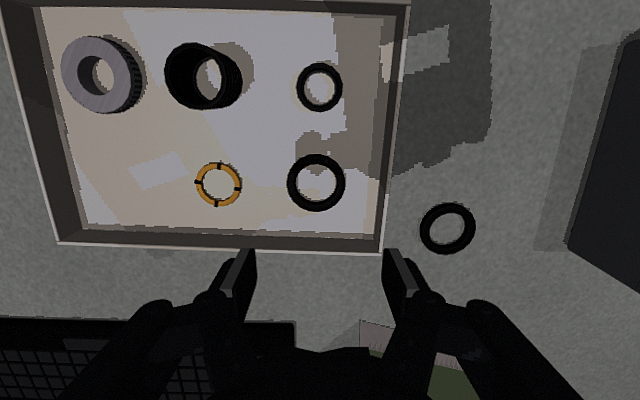

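The picture shows the spacer at (316,182), clear of the wall at ~380 and the retainer at (218,184). The look-alike outside the tray is at (447,228).

```bash
python3 - <<'E'
from h import *
s=get_state(); c=cam("wrist",s); im=cv2.imread("pics/w7.png")
for t in(40,50,70):
    m=dark(im,316,182,36,t); x,f=fit(c,m,rings(.028,.009),.004,[.608,.294],yaw=False); print(t,m.sum(),x,f)
for (u,v,r,R_,h,n) in((203,76,48,.023,.046,"barrel"),):
    m=dark(im,u,v,r,50); x,f=fit(c,m,rings(R_,h),.004,[.52,.2],yaw=False); print(n,x,f)
# white wall edge to the left side
print(proj(c,[[.607,.345,.034],[.607,.34,.004]]))
E
```

```text
40 2625 [0.60810416 0.29085672] 0.05348569883021159
50 2633 [0.60839135 0.29063388] 0.05052645818772128
70 2665 [0.60810475 0.29059917] 0.03961065296741917
barrel [0.5160908  0.20437091] 0.03134945421016622
[[377.56583323 189.70751211]
 [366.52056962 180.54414214]]
```

```bash
python3 -m handwheel '[[[0.068,0.0066,-0.004,0.02,0],[0.068,0,0,0.035,0],[0.068,0,0,0.035,0],[0.068,0,0,0.022,0],[0.068,0,0,0.008,0],[0.068,0,0,0.003,0],[0.068,0,0,0.002,0],[0.068,0,0,0,0],[0.068,0,0,0,0]]]'; python3 -c "
from plant import get_state as g;s=g();print(s['eef_pos'],s['contact_force'],s['wrist_torque'])"
```

```text
time: 13.58
eef_pos: [0.6111, 0.2919, 0.0092]
tcp_rot: [0.0, 1.0, 0.001, 0.002]
contact_force: [-0.3, -1.1, -0.3]
opening: 0.796
finger_force: 0.0
[0.61106124 0.2919081  0.00923666] [-0.26993817 -1.14154588 -0.25181341] [ 0.02736655 -0.00811594  0.01724161]
```

```bash
python3 -m handwheel '[[[0.068,0.0025,-0.001,0.003,0],[0.068,0,0,0.003,0],[0.068,0,0,0,0],[0.05,0,0,0,0],[0.05,0,0,0,0],[0.05,0,0,0,0],[0.05,0,0,0,0],[0.05,0,0,0,0]]]' 35; python3 -c "
from plant import get_state as g;s=g();print(s['eef_pos'],s['contact_force'],s['wrist_torque'],s['opening'])"
```

```text
time: 14.25
eef_pos: [0.6073, 0.2908, 0.0012]
tcp_rot: [0.0, 1.0, 0.0, 0.0]
contact_force: [-0.3, -0.1, 1.9]
opening: 0.626
finger_force: 37.8
[0.6072628  0.29077754 0.00121695] [-0.31521746 -0.09358564  1.93710026] [0.07805423 0.00847543 0.02481256] 0.6259811129496826
```

```bash
python3 -m handwheel '[[[0.05,0,0,-0.01,0],[0.05,0,0,-0.03,0],[0.05,0,0,-0.035,0],[0.05,0,0,-0.025,0],[0.05,0.004,-0.018,0,0],[0.05,0.008,-0.035,0,0],[0.05,0.008,-0.035,0,0],[0.05,0.008,-0.035,0,0],[0.05,0.008,-0.035,0,0],[0.05,0.008,-0.035,0,0],[0.05,0.008,-0.035,0,0],[0.05,0.008,-0.035,0,0]]]'
python3 -m handwheel '[[[0.05,0.008,-0.035,0,0],[0.05,0.008,-0.035,0,0],[0.05,0.008,-0.035,0,0],[0.05,0.005,-0.026,0.01,0],[0.05,0,0,0.01,0],[0.05,0,0,0,0],[0.05,0,0,0,0]]]'
python3 - <<'E'
from h import *
s=get_state();e=s["eef_pos"];print(e,s["opening"],s["finger_force"],R.from_quat(s["tcp_rot"]).as_euler("ZYX",degrees=True))
im,c=shot("wrist","w8.png"); ov=im.copy()
D=lambda P,col:cv2.polylines(ov,[cv2.convexHull(proj(c,P).round().astype(np.int32))],True,col,1)
D(disc(.5193,-.1029,.038,.036,.036),(0,255,0)); D(disc(.5193,-.1029,.017,.06,.06),(0,255,255))
for r in(.028,.0195): D(disc(e[0]+.0009,e[1],r,e[2]+.012,e[2]+.012),(0,0,255))
f=lambda i:cv2.resize(i[130:290,240:400],(400,400),interpolation=2)
cv2.imwrite("pics/w8o.png",np.hstack([f(im),f(ov)]))
E
```

```text
time: 15.25
eef_pos: [0.546, 0.0262, 0.1013]
tcp_rot: [-0.0, 1.0, -0.0, 0.0]
contact_force: [1.1, -0.1, -0.6]
opening: 0.627
finger_force: 37.6
time: 15.83
eef_pos: [0.517, -0.1027, 0.0802]
tcp_rot: [0.0, 1.0, 0.001, -0.001]
contact_force: [0.1, 0.9, 0.6]
opening: 0.622
finger_force: 37.6
[ 0.51703732 -0.10274607  0.08018254] 0.6223984589900396 37.60062944274978 [ 1.79958333e+02 -1.14601010e-01  1.79930230e+02]
```

View pics/w8o.png

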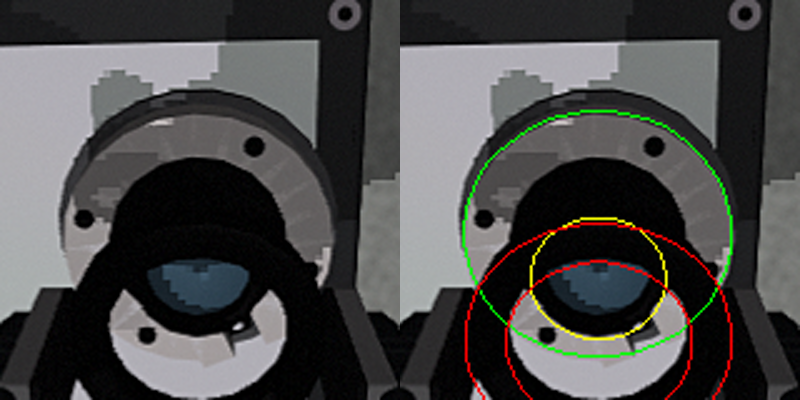

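The picture shows the ring bore at (198,330) in the crop and the neck rim at (195,275), matching the prediction within about 1 px. I shift 1.2 mm and lower.

```bash
python3 -m handwheel '[[[0.05,-0.0012,0,0.008,0],[0.05,0,0,0.006,0],[0.05,0,0,0.005,0],[0.05,0,0,0.005,0],[0.05,0,0,0,0],[0.05,0,0,0,0]]]'; python3 -c "
from plant import get_state as g;s=g();print(s['eef_pos'],s['contact_force'],s['wrist_torque'])"
```

```text
time: 16.38
eef_pos: [0.5187, -0.103, 0.0562]
tcp_rot: [-0.0, 1.0, 0.0, -0.001]
contact_force: [1.1, 0.6, -0.7]
opening: 0.624
finger_force: 37.6
[ 0.51867778 -0.10298258  0.05619059] [ 1.08874809  0.63794481 -0.69628776] [0.01062208 0.02181439 0.00107235]
```

Bottom of the ring at ~0.059, just at the neck top, with no force. I go on down.

```bash
python3 -m handwheel '[[[0.05,0,0,0.005,0],[0.05,0,0,0.005,0],[0.05,0,0,0.004,0],[0.05,0,0,0.002,0],[0.05,0,0,0,0],[0.05,0,0,0,0]]]'; python3 -c "
from plant import get_state as g;s=g();print(s['eef_pos'],s['contact_force'],s['wrist_torque'])"
```

```text
time: 16.88
eef_pos: [0.5189, -0.1034, 0.0406]
tcp_rot: [0.0, 1.0, 0.0, -0.0]
contact_force: [-0.4, 1.2, -0.3]
opening: 0.624
finger_force: 37.6
[ 0.51889457 -0.10338526  0.04061334] [-0.443402    1.18362847 -0.34136008] [ 0.00193783 -0.02677616  0.04924633]
```

```bash
python3 -m handwheel '[[[0.05,0,0,0.0015,0],[0.05,0,0,0.001,0],[0.05,0,0,0.001,0],[0.05,0,0,0,0],[0.05,0,0,0,0]]]'; python3 -c "
from plant import get_state as g;s=g();print(s['eef_pos'],s['contact_force'],s['wrist_torque'])"
```

```text
time: 17.3
eef_pos: [0.519, -0.1034, 0.0373]
tcp_rot: [0.0, 1.0, 0.0, -0.0]
contact_force: [0.5, -0.2, -0.2]
opening: 0.629
finger_force: 37.6
[ 0.51900433 -0.10337008  0.03732394] [ 0.50484109 -0.21255763 -0.2040941 ] [-0.02545338 -0.01907676  0.05160774]
```

```bash
python3 -m handwheel '[[[0.05,0,0,0.001,0],[0.05,0,0,0,0],[0.058,0,0,0,0],[0.064,0,0,0,0],[0.07,0,0,0,0],[0.07,0,0,0,0],[0.07,0,0,-0.01,0],[0.07,0,0,-0.03,0],[0.07,0,0,-0.035,0],[0.07,0,0,-0.015,0],[0.07,0,0,0,0],[0.07,0,0,0,0]]]'
python3 - <<'E'
from h import *
s=get_state();e=s["eef_pos"];print(e)
im,c=shot("wrist","w9.png"); ov=im.copy()
D=lambda P,col:cv2.polylines(ov,[cv2.convexHull(proj(c,P).round().astype(np.int32))],True,col,1)
D(disc(.5193,-.1029,.038,.036,.036),(0,255,0)); D(disc(.5193,-.1029,.017,.06,.06),(0,255,255)); D(disc(.5193,-.1029,.028,.049,.049),(0,0,255))
D(disc(.5193,-.1029,.0195,.049,.049),(0,0,255))
f=lambda i:cv2.resize(i[120:280,240:400],(400,400),interpolation=2)
cv2.imwrite("pics/w9o.png",np.hstack([f(im),f(ov)]))
d=viewer.outline_of("wrist","chart")
for k in d[:2]:
    ys,xs=np.nonzero(k["mask"]); print(k["confidence"],k["extent"])
    q=cv2.minAreaRect(np.c_[xs,ys].astype(np.float32)); print(cv2.boxPoints(q)); print(ray(c,cv2.boxPoints(q),.028), ray(c,q[0],.028))
E
```

```text
time: 18.3
eef_pos: [0.5198, -0.1037, 0.1281]
tcp_rot: [0.0, 1.0, -0.001, 0.002]
contact_force: [-0.4, 0.0, -0.4]
opening: 0.816
finger_force: 0.0
[ 0.51982842 -0.10368651  0.1280714 ]
0.58 [0.0872, 0.404, 0.1466, 0.186]
[[ 54.709583 164.1589  ]
 [145.6219   160.79178 ]
 [148.34932  234.43149 ]
 [ 57.436996 237.79861 ]]
[[ 0.48920895 -0.33678456  0.028     ]
 [ 0.48671104 -0.25371739  0.028     ]
 [ 0.55718278 -0.26513182  0.028     ]
 [ 0.56144619 -0.35635202  0.028     ]] [[ 0.52201235 -0.30191214  0.028     ]]
```

View pics/w9o.png

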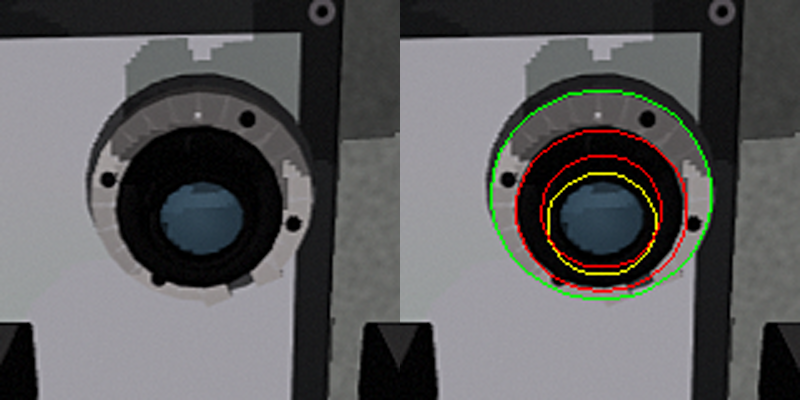

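The picture shows the spacer lying concentric round the neck on the flange, matching the predicted outline. Next is the master.

```bash
python3 -m handwheel '[[[0.067,0.001,0.02,0,0],[0.067,0.0015,0.035,0,0],[0.067,0.0015,0.035,0,0],[0.067,0.0015,0.035,0,0],[0.067,0.0015,0.035,0,0],[0.067,0.002,0.035,0,0],[0.067,0.001,0.02,0,0],[0.067,0,0,0,0],[0.067,0,0,0,0],[0.067,0,0,0,0]]]'
python3 - <<'E'
from h import *
s=get_state();e=s["eef_pos"];print(e,s["opening"],R.from_quat(s["tcp_rot"]).as_euler("ZYX",degrees=True))
im,c=shot("wrist","w10.png"); ov=im.copy()
for d in viewer.outline_of("wrist","master"):
    m=fillm(d["mask"]); x,f=fit(c,m,rings(.03,.018),.004,[.51,.112],yaw=False); print(d["confidence"],d["extent"],x,f)
    if f<.2:
        for P in [disc(*x,.03,.004,.004),disc(*x,.03,.022,.022),disc(*x,.015,.022,.022)]: cv2.polylines(ov,[cv2.convexHull(proj(c,P).round().astype(np.int32))],True,(0,255,0),1)
cv2.imwrite("pics/w10o.png",ov)
for d in viewer.outline_of("wrist","barrel"):
    m=fillm(d["mask"]); x,f=fit(c,m,rings(.023,.046),.004,[.517,.203],yaw=False); print("b",d["confidence"],x,f)
E
```

```text
time: 19.23
eef_pos: [0.5084, 0.1111, 0.1251]
tcp_rot: [0.0, 1.0, -0.0, -0.001]
contact_force: [0.5, -0.2, -0.1]
opening: 0.786
finger_force: 0.0
[0.50836848 0.11108864 0.12508051] 0.7863766080066923 [ 1.79986627e+02 -1.38589660e-01 -1.79970251e+02]
0.94 [0.4477, 0.41, 0.1009, 0.165] [0.51090231 0.10981733] 0.02860225704885555Traceback (most recent call last):
  File "<stdin>", line 5, in <module>
  File "h.py", line 36, in fit
    M=cv2.resize(mask[o[1]:o[1]+wh[1],o[0]:o[0]+wh[0]].astype(np.uint8)*255,None,fx=s,fy=s)>127
      ~~~~~~~~~~^^^^^^^^^^^^^^^^^^^^^^^^^^^^^^^^^^^^^^^^^^^^^^^^^^^^^^^^^^^^^^^^^^^^^^^^^^^
cv2.error: OpenCV(4.12.0) /io/opencv/modules/imgproc/src/resize.cpp:4208: error: (-215:Assertion failed) !ssize.empty() in function 'resize'
```

```bash
python3 - <<'E'
from h import *
c=cam("wrist"); g=cv2.imread("pics/w10.png",0)
for z in(.034,.004):
    ys=np.arange(.09,.03,-.002); uv=proj(c,np.c_[0*ys+.511,ys,0*ys+z]).astype(np.float32)
    print(z,list(zip((ys*1000).round().astype(int),cv2.remap(g,uv[None,:,0],uv[None,:,1],1)[0])))
E
```

```text
0.034 [(np.int64(90), np.uint8(133)), (np.int64(88), np.uint8(115)), (np.int64(86), np.uint8(114)), (np.int64(84), np.uint8(115)), (np.int64(82), np.uint8(100)), (np.int64(80), np.uint8(160)), (np.int64(78), np.uint8(157)), (np.int64(76), np.uint8(155)), (np.int64(74), np.uint8(157)), (np.int64(72), np.uint8(157)), (np.int64(70), np.uint8(155)), (np.int64(68), np.uint8(154)), (np.int64(66), np.uint8(159)), (np.int64(64), np.uint8(107)), (np.int64(62), np.uint8(83)), (np.int64(60), np.uint8(83)), (np.int64(58), np.uint8(55)), (np.int64(56), np.uint8(36)), (np.int64(54), np.uint8(34)), (np.int64(52), np.uint8(105)), (np.int64(50), np.uint8(153)), (np.int64(48), np.uint8(93)), (np.int64(46), np.uint8(90)), (np.int64(44), np.uint8(90)), (np.int64(42), np.uint8(88)), (np.int64(40), np.uint8(94)), (np.int64(38), np.uint8(93)), (np.int64(36), np.uint8(91)), (np.int64(34), np.uint8(88)), (np.int64(32), np.uint8(89))]
0.004 [(np.int64(90), np.uint8(130)), (np.int64(88), np.uint8(129)), (np.int64(86), np.uint8(132)), (np.int64(84), np.uint8(142)), (np.int64(82), np.uint8(139)), (np.int64(80), np.uint8(113)), (np.int64(78), np.uint8(93)), (np.int64(76), np.uint8(160)), (np.int64(74), np.uint8(155)), (np.int64(72), np.uint8(156)), (np.int64(70), np.uint8(157)), (np.int64(68), np.uint8(156)), (np.int64(66), np.uint8(156)), (np.int64(64), np.uint8(158)), (np.int64(62), np.uint8(156)), (np.int64(60), np.uint8(161)), (np.int64(58), np.uint8(125)), (np.int64(56), np.uint8(82)), (np.int64(54), np.uint8(84)), (np.int64(52), np.uint8(59)), (np.int64(50), np.uint8(35)), (np.int64(48), np.uint8(36)), (np.int64(46), np.uint8(52)), (np.int64(44), np.uint8(142)), (np.int64(42), np.uint8(140)), (np.int64(40), np.uint8(89)), (np.int64(38), np.uint8(92)), (np.int64(36), np.uint8(94)), (np.int64(34), np.uint8(92)), (np.int64(32), np.uint8(91))]
```

```bash
python3 -m handwheel '[[[0.067,-0.0025,-0.0013,0.02,0],[0.067,0,0,0.035,0],[0.067,0,0,0.035,0],[0.067,0,0,0.02,0],[0.067,0,0,0.008,0],[0.067,0,0,0.003,0],[0.067,0,0,0,0],[0.067,0,0,0,0],[0.067,0,0,0,0]]]' 80; python3 -c "
from plant import get_state as g;s=g();print(s['eef_pos'],s['contact_force'],s['wrist_torque'])"
```

```text
time: 20.08
eef_pos: [0.5133, 0.1102, 0.0072]
tcp_rot: [0.0, 1.0, 0.0, 0.002]
contact_force: [0.3, 0.1, 0.4]
opening: 0.787
finger_force: 0.0
[0.51332012 0.11018154 0.00723068] [0.26098141 0.06800866 0.39365183] [-0.03486806 -0.022282    0.02784059]
```

```bash
python3 -m handwheel '[[[0.067,0.002,0,0.002,0],[0.067,0,0,0.002,0],[0.067,0,0,0,0],[0.055,0,0,0,0],[0.055,0,0,0,0],[0.055,0,0,0,0],[0.055,0,0,0,0],[0.055,0,0,0,0]]]' 80; python3 -c "
from plant import get_state as g;s=g();print(s['eef_pos'],s['contact_force'],s['finger_force'])"
python3 -m handwheel '[[[0.055,0,0,-0.01,0],[0.055,0,0,-0.03,0],[0.055,0,0,-0.03,0],[0.055,0,0,0,0],[0.055,0,0,0,0]]]'
```

```text
time: 20.75
eef_pos: [0.5098, 0.1105, 0.0022]
tcp_rot: [-0.0, 1.0, -0.0, -0.0]
contact_force: [-2.1, -1.0, 4.9]
opening: 0.661
finger_force: 83.9
[0.50980675 0.11046337 0.00218076] [-2.1344702 -1.0091004  4.8882379] 83.91670677519869
time: 21.17
eef_pos: [0.5108, 0.1104, 0.0731]
tcp_rot: [0.0, 1.0, 0.0, 0.002]
contact_force: [-0.1, -0.5, -3.7]
opening: 0.663
finger_force: 84.6
```

```bash
python3 -m handwheel '[[[0.055,0,-0.018,-0.03,0],[0.055,-0.001,-0.035,-0.01,0],[0.055,-0.001,-0.035,0,0],[0.055,-0.001,-0.035,0,0],[0.055,-0.001,-0.035,0,0],[0.055,-0.001,-0.035,0,0],[0.055,-0.001,-0.035,0,0],[0.055,-0.001,-0.035,0,0],[0.055,0,-0.033,0,0],[0.055,0,-0.02,0,0],[0.055,0,0,0,0],[0.055,0,0,0,0]]]'
python3 - <<'E'
from h import *
s=get_state();e=s["eef_pos"];print(e)
im,c=shot("wrist","w11.png")
for n in("nest","chart"):
    for d in viewer.pinpoint("wrist",n)[:2]: print(n,d["confidence"],ray(c,np.array(d["xy"])*[640,400],.02))
    for d in viewer.outline_of("wrist",n)[:1]: print(n,d["confidence"],d["extent"])
cv2.imwrite("pics/w11s.png",im)
E
```

```text
time: 22.17
eef_pos: [0.5149, -0.2058, 0.1088]
tcp_rot: [0.001, 1.0, 0.001, -0.002]
contact_force: [-0.1, 0.1, -3.7]
opening: 0.661
finger_force: 84.8
[ 0.51485542 -0.20582662  0.10883268]
nest 0.57 [0.6147, 0.4033, 0.1545, 0.2442]
chart 0.58 [[ 0.52459748 -0.30388897  0.02      ]]
chart 0.65 [0.2452, 0.4295, 0.1458, 0.2013]
```

View pics/w11s.png

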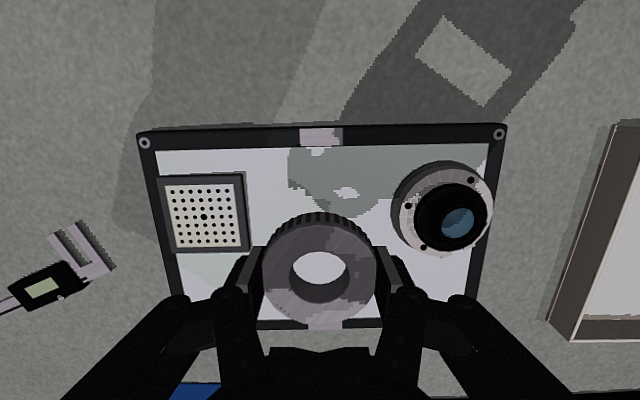

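The picture shows the master level in the fingers at (318,268), between the chart at (204,217) and the nest at (443,210). I lower it.

```bash
python3 -m handwheel '[[[0.055,-0.0045,0.0015,0.02,0],[0.055,0,0,0.03,0],[0.055,0,0,0.02,0],[0.055,0,0,0.008,0],[0.055,0,0,0.005,0],[0.055,0,0,0.002,0],[0.055,0,0,0,0],[0.055,0,0,0,0]]]'; python3 -c "
from plant import get_state as g;s=g();print(s['eef_pos'],s['contact_force'],s['wrist_torque'])"
```

```text
time: 23.08
eef_pos: [0.5221, -0.2047, 0.0278]
tcp_rot: [0.0, 1.0, -0.001, 0.001]
contact_force: [0.1, -0.7, -3.7]
opening: 0.664
finger_force: 84.7
[ 0.5221046  -0.20470488  0.02783406] [ 0.13884473 -0.72018508 -3.67590439] [-0.00017959  0.0418337   0.04969942]
```

```bash
python3 -m handwheel '[[[0.055,0.0015,0,0.004,0],[0.055,0,0,0.002,0],[0.055,0,0,0.001,0],[0.055,0,0,0.001,0],[0.055,0,0,0,0],[0.055,0,0,0,0]]]'; python3 -c "
from plant import get_state as g;s=g();print(s['eef_pos'],s['contact_force'],s['wrist_torque'])"
```

```text
time: 23.58
eef_pos: [0.5195, -0.2042, 0.0183]
tcp_rot: [0.0, 1.0, -0.0, 0.0]
contact_force: [-0.3, 0.2, -2.7]
opening: 0.664
finger_force: 84.9
[ 0.51952252 -0.20422574  0.01834678] [-0.25507309  0.18863985 -2.71372249] [ 0.01302638 -0.01996739 -0.04454556]
```

```bash
python3 -m handwheel '[[[0.055,0,0,0.001,0],[0.055,0,0,0,0],[0.055,0,0,0,0]]]'
python3 -m handwheel '[[[0.062,0,0,0,0],[0.066,0,0,0,0],[0.07,0,0,0,0],[0.07,0,0,0,0],[0.07,0,0,-0.01,0],[0.07,0,0,-0.03,0],[0.07,0,0,-0.035,0],[0.06,0,0.02,-0.035,0],[0.06,0,0.04,0,0],[0.06,0,0.04,0,0],[0.06,0,0.04,0,0],[0.06,0,0.04,0,0]]]'
python3 -m handwheel '[[[0.06,0,0.04,0,0],[0.06,0,0.04,0,0],[0.06,0,0.04,0,0],[0.06,0,0.04,0,0],[0.06,0.002,0.04,0,0],[0.06,0.002,0.027,0,0],[0.06,0,0,0,0],[0.06,0,0,0,0],[0.06,0,0,0,0]]]'
python3 - <<'E'
from h import *
s=get_state();e=s["eef_pos"];print(e,s["opening"])
im,c=shot("wrist","w12.png"); u=proj(c,[.5165,.204,.03])[0].astype(int); print(u)
for t in(40,50,70):
    m=dark(im,*u,52,t); print(m.sum(),*fit(c,m,rings(.023,.046),.004,[.5165,.204],yaw=False))
for d in viewer.outline_of("wrist","barrel")[:2]:
    m=fillm(d["mask"])
    try: print(d["confidence"],*fit(c,m,rings(.023,.046),.004,[.5165,.204],yaw=False))
    except Exception: print("edge",d["extent"])
E
```

```text
time: 23.83
eef_pos: [0.5196, -0.2043, 0.0182]
tcp_rot: [0.0, 1.0, 0.0, -0.0]
contact_force: [-3.9, 0.7, 3.7]
opening: 0.663
finger_force: 85.8
time: 24.83
eef_pos: [0.5197, -0.0227, 0.1287]
tcp_rot: [0.001, 1.0, -0.0, 0.001]
contact_force: [0.9, 0.1, 0.2]
opening: 0.699
finger_force: 0.0
time: 25.58
eef_pos: [0.5157, 0.2026, 0.1277]
tcp_rot: [-0.0, 1.0, -0.0, 0.0]
contact_force: [-0.0, -0.1, -0.3]
opening: 0.703
finger_force: 0.0
[0.51566849 0.20262721 0.127733  ] 0.7032472262550274
[320 199]
2791 [0.51547204 0.20471052] 0.042935842747207964
2803 [0.51560083 0.20492689] 0.03883994598418106
2828 [0.51547391 0.20478104] 0.031168330405723865
0.81 [0.51537245 0.20429518] 0.024211423699914802
```

```bash
python3 -m handwheel '[[[0.06,0,0.002,0.02,0],[0.06,0,0,0.035,0],[0.06,0,0,0.035,0],[0.06,0,0,0.02,0],[0.06,0,0,0.006,0],[0.06,0,0,0,0],[0.06,0,0,0,0],[0.035,0,0,0,0],[0.035,0,0,0,0],[0.035,0,0,0,0],[0.035,0,0,0,0],[0.035,0,0,0,0]]]' 35
python3 -m handwheel '[[[0.035,0,0,-0.01,0],[0.035,0,0,-0.03,0],[0.035,0,0,-0.035,0],[0.035,0,0,-0.035,0],[0.035,0,0,0,0]]]'
```

```text
time: 26.68
eef_pos: [0.5177, 0.205, 0.0138]
tcp_rot: [0.0, 1.0, 0.0, 0.002]
contact_force: [0.0, -1.0, 6.8]
opening: 0.536
finger_force: 36.3
time: 27.1
eef_pos: [0.5203, 0.2062, 0.1301]
tcp_rot: [-0.0, 1.0, 0.002, 0.007]
contact_force: [1.7, 1.2, -0.0]
opening: 0.53
finger_force: 36.2
```

```bash
python3 -m handwheel '[[[0.035,-0.003,-0.017,0,0],[0.035,-0.007,-0.036,0,0],[0.035,-0.007,-0.036,0,0],[0.035,-0.007,-0.036,0,0],[0.035,-0.007,-0.036,0,0],[0.035,-0.007,-0.036,0,0],[0.035,-0.007,-0.036,0,0],[0.035,-0.007,-0.036,0,0],[0.035,-0.007,-0.036,0,0],[0.035,-0.007,-0.036,0,0],[0.035,-0.007,-0.036,0,0],[0.035,-0.004,-0.02,0,0]]]'
python3 -m handwheel '[[[0.035,0,-0.01,0,0],[0.035,0,0,0,0],[0.035,0,0,0,0],[0.035,0,0,0,0]]]'
python3 - <<'E'
from h import *
s=get_state();e=s["eef_pos"];print(e,s["opening"],s["contact_force"])
im,c=shot("wrist","w13.png")
for d in viewer.outline_of("wrist","master")[:2]:
    m=fillm(d["mask"])
    try: print(d["confidence"],d["extent"],*fit(c,m,rings(.03,.018),.02,[.52,-.204],yaw=False))
    except Exception: print("edge",d["extent"])
for d in viewer.outline_of("wrist","chart")[:1]:
    P=lambda x,y,a,z:[np.array([[x+i*.035,y+j*.035,w] for i in(-1,1) for j in(-1,1) for w in(z,z+.008)])]
    print("chart",d["confidence"],*fit(c,fillm(d["mask"]),P,.02,[.521,-.303],yaw=False))
E
```

```text
time: 28.1
eef_pos: [0.5926, -0.1957, 0.1215]
tcp_rot: [0.001, 1.0, -0.001, 0.0]
contact_force: [0.1, 0.6, -0.2]
opening: 0.536
finger_force: 36.2
time: 28.43
eef_pos: [0.592, -0.2004, 0.1209]
tcp_rot: [-0.0, 1.0, 0.001, -0.001]
contact_force: [1.1, 0.3, -0.2]
opening: 0.536
finger_force: 36.2
[ 0.59196632 -0.20042291  0.12093368] 0.5357569320282087 [ 1.07068975  0.30501709 -0.21577096]
0.56 [0.4317, 0.1812, 0.1187, 0.2145] [ 0.52154699 -0.20482328] 0.02751443959739719
chart 0.93 [ 0.52406727 -0.30292876] 0.03518745218056618
```

```bash
python3 -m handwheel '[[[0.035,-0.003,-0.003,0.02,0],[0.035,0,0,0.03,0],[0.035,0,0,0.02,0],[0.035,0,0,0.009,0],[0.035,0,0,0.004,0],[0.035,0,0,0.002,0],[0.035,0,0,0,0],[0.035,0,0,0,0]]]'; python3 -c "
from plant import get_state as g;s=g();print(s['eef_pos'],s['contact_force'],s['wrist_torque'])"
```

```text
time: 29.25
eef_pos: [0.5966, -0.2056, 0.038]
tcp_rot: [-0.0, 1.0, -0.001, 0.001]
contact_force: [0.4, 0.0, 0.1]
opening: 0.535
finger_force: 36.2
[ 0.59660486 -0.20556802  0.03799811] [0.35277735 0.00733962 0.06309126] [-0.01080352 -0.00849958 -0.02589501]
```

```bash
python3 -m handwheel '[[[0.035,0,0.001,0.003,0],[0.035,0,0,0.002,0],[0.035,0,0,0.001,0],[0.035,0,0,0,0],[0.035,0,0,0,0]]]'; python3 -c "
from plant import get_state as g;s=g();print(s['eef_pos'],s['contact_force'],s['wrist_torque'])"
```

```text
time: 29.67
eef_pos: [0.5954, -0.2042, 0.0303]
tcp_rot: [0.0, 1.0, 0.0, -0.0]
contact_force: [0.3, -0.6, 0.0]
opening: 0.533
finger_force: 36.2
[ 0.59542413 -0.20421532  0.0303209 ] [ 0.29298161 -0.59728504  0.03551264] [-0.01138174 -0.06438073 -0.00331721]
```

```bash
python3 -m handwheel '[[[0.035,0,0,0.001,0],[0.035,0,0,0,0],[0.035,0,0,0,0]]]'; python3 -m handwheel '[[[0.035,0,0,0.001,0],[0.035,0,0,0,0],[0.035,0,0,0,0]]]'
```

```text
time: 29.92
eef_pos: [0.5957, -0.2043, 0.0299]
tcp_rot: [0.0, 1.0, -0.0, 0.0]
contact_force: [-1.5, 0.9, 2.6]
opening: 0.537
finger_force: 36.4
time: 30.17
eef_pos: [0.5957, -0.2043, 0.0298]
tcp_rot: [0.0, 1.0, -0.0, -0.0]
contact_force: [-3.9, 1.0, 7.6]
opening: 0.533
finger_force: 36.8
```

Contact at 0.030. I release and rise.

```bash
python3 -m handwheel '[[[0.035,0,0,-0.001,0],[0.048,0,0,0,0],[0.056,0,0,0,0],[0.062,0,0,0,0],[0.065,0,0,0,0],[0.065,0,0,-0.01,0],[0.065,0,0,-0.03,0],[0.065,0,0,-0.035,0],[0.065,0,0,-0.035,0],[0.065,-0.03,0,-0.02,0],[0.065,-0.03,0,0,0],[0.065,0,0,0,0]]]'
python3 - <<'E'
from h import *
s=get_state();e=s["eef_pos"];print(e,s["contact_force"],s["finger_force"])
im,c=shot("wrist"); ov=im.copy()
for n,f,z,x0 in(("master",rings(.03,.018),.02,[.52,-.204]),("barrel",rings(.023,.046),.02,[.595,-.204])):
    for d in viewer.outline_of("wrist",n)[:2]:
        try: print(n,d["confidence"],*fit(c,fillm(d["mask"]),f,z,x0,yaw=False))
        except Exception: print("edge",d["extent"])
cv2.imwrite("pics/w14.png",im)
E
```

```text
time: 31.17
eef_pos: [0.6604, -0.2049, 0.1634]
tcp_rot: [-0.0, 1.0, -0.002, 0.004]
contact_force: [-0.1, -0.6, 0.2]
opening: 0.762
finger_force: 0.0
[ 0.66036919 -0.20488815  0.16337055] [-0.13311468 -0.63954201  0.23600076] 0.0
edge [0.4453, 0.0, 0.1114, 0.1793]
edge [0.6127, 0.006, 0.1542, 0.1945]
barrel 0.62 [ 0.59347442 -0.2049198 ] 0.030026355421686746
```

View pics/w14.png

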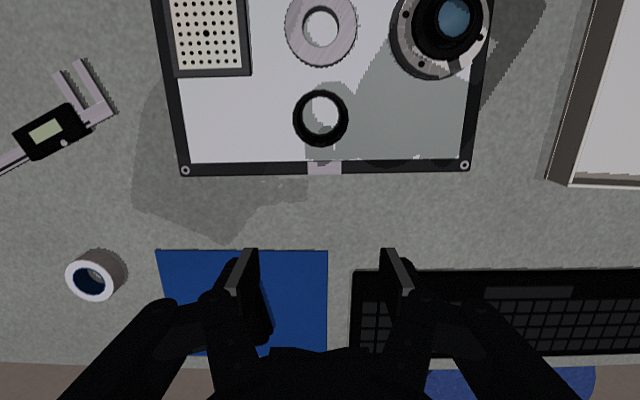

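The picture shows the barrel upright at (320,117), the master flat at (322,30) ahead of it, and the cell with its spacer in the nest at (448,20). Centres are 72 mm apart and the robot touches nothing, so I hand in.

```bash
python3 -c "
from plant import sign_off; print(sign_off())"
```

```text
the job is handed in; nothing more can be done
None
```

The job is handed in after about 31 s of the 106 s, with no verdict shown: cell home in the nest with the spacer on its flange, master midway on the glass, barrel upright about 72 mm behind it (19 mm gap), and the short barrel and brass ring never gripped.

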